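Put the carton away in the drawer and bolt it

ROBOT

A 6-joint arm with a two-finger parallel gripper is mounted at the origin on a cart in front of the work surface, level with it; the furniture and walls round the work are solid. World frame = base frame: x ahead of the robot, y to its left, z up, the work surface at z = 0. Lengths are in m, angles in rad, forces in N, time in s.
With the tool pointing down it reaches from about 0.275 to 0.725 m from the base axis. Payload 5.6 kg.
Tool frame: the origin (TCP) lies between the finger pads; the fingertips stand 11 mm ahead of it and the grasp point (between the pads) lies 8 mm behind it (robot.nose_length is the distance from the TCP to the fingertips, in m); z points along the fingers, y is the line along which they close (so a half turn about z gives the same grasp; the last joint's range is limited). The gripper opens to 85 mm and grips with 20 to 120 N. Pads are 22 mm wide; open, the fingers measure 114 mm over their backs; the gripper's body (76 mm by 85 mm) begins 54 mm behind the grasp point. The pads swing forward as they close: fully open they stand 13 mm farther back than shut.
Start: joints at [-0.84, 0.255, 0.108, 0, -1.424, -0.285], TCP at [0.237, -0.496, 0.242] pointing down, gripper open.
Joint ranges: [-2.95, 2.95], [-1.21, 1.97], [-1.09, 1.5], [-2.87, 1.71], [-2.94, -0.07], [-3.05, 3.05]. Speed limits (rad/s): [2.57, 2.57, 3.14, 3.14, 3.14, 3.14].

INTERFACE

Orientations are given as a 3x3 rotation matrix whose columns are the frame's x, y, z axes.
In Python, from bench import robot gives the robot as it stands. The module is installed in compiled form; this text tells all that it offers.
- The arm moves only by the tool move_arm, never from a script. Its argument "rows" is a list of rows, each a list of 2 entries, a list of its own where there are three numbers: the shift along the tool's x, y, z in mm, then the turn about the tool's z in degrees. A call has 1 to 10 rows; each row shifts and turns the commanded pose from where the row before left it, along the tool's axes as they then stand; what a row does not reach is not made up. A row lasts 1/10 s, in which the tool goes at most 50 mm and 8.59 degrees, less where a joint would pass 70% of its speed; a pose out of reach is approached as far as the arm can. A call with a gripper value outside its range is refused whole. "jaw" is the finger opening in mm, from 0 to 85.4, set as the call begins (left out, the last holds). The fingers move at their own pace and stop on an object; "squeeze" is the grip in N (left out, the last holds). Time passes only in rows, so rows that do not move let the fingers close. It gives the time, the measured TCP pose, the force, the opening and the grip force at its end, in the units of the state.
- robot.sense(): the state, without advancing time (a new reading comes with each control period).
- robot.grab_frame(name): name is "side" or "top"; returns (picture, depth): 480x640x3 uint8, red, green, blue; 480x640 float32, m along the optical axis (not along the pixel's ray), 0 where there is no reading.
- robot.camera_model(name): a dict with "vertical_fov" (degrees; the focal length in pixels is half the picture's height over the tangent of half this angle, whatever the lens; pixels are square), "cx", "cy" (the principal point, pixels), "view" (4x4, takes a point from world to camera coordinates). Camera axes: x right, y down, z forward; pixel columns grow to the right and rows downward; lengths in m; the calibration is good to about 2 mm. A picture is of the moment at which its call begins. camera_model takes no time and is no camera call.
- robot.sign_off(): hands the job in; it is judged then, once.
The state is a dict: "time": time; "joint_pos": joint angles; "joint_velocities": joint speeds; "effort": joint torques, N m; "eef_pos": TCP position; "tool_rot": TCP orientation; "ft_force": force on the tool from outside, world axes, zero at the start; "torque": the same for the moment, N m; "gripper_width": finger opening in m; "grip_force": force on a finger pad.
Only numpy, scipy, OpenCV 4.12 (cv2) and the standard library are available. Lean on these libraries where they do the work, as an engineer would, in place of code of your own. Each camera call takes 0.05 s, during which the arm holds its last target. There are 200 camera calls.

TASK

Stand the small carton upright in the empty wooden tray inside the open drawer, slide the drawer fully shut, and only then push the knob on top of the drawer unit fully home to bolt it. Keep the bottles in the drawer standing and leave the jar on the worktop where it is.

Things in the scene. Friction and masses are not known exactly. Their poses are not given: they have to be found in the camera images.
- carton: the small upright cardboard carton, 38 (own x) x 58 (own y) x 86 (z) mm, 0.2 kg; it stands on the worktop to the left or the right of the drawer unit. Origin: centre of its underside
- bin: empty open-topped wooden tray lying loose in one of the three side-by-side bays of the drawer, outside 110 (own x, the drawer's front-to-back direction) x 76 (own y) x 46 mm high; walls and floor 3 mm thick, so the inside is 104 x 70 mm. Origin: centre of its underside (18 mm above the worktop); its inner floor is 3 mm above the origin
- drawer_front (a point): centre of the outer face of the drawer's flat front panel, 70 mm above the worktop. Axes: x points the way the drawer closes, y to the left along the front, z up. The panel is 14 mm thick, 284 mm wide and spans 6 to 114 mm above the worktop; at its middle, over a width of 84 mm, a finger notch lowers its top edge to 90 mm
- drawer_in (a point): centre of the drawer's inner floor, 18 mm above the worktop, axes as drawer_front; it lies 86 mm behind drawer_front. The inside is 144 mm (x) by 250 mm (y), parted by two dividers into three 80 mm bays that run front to back; the side walls reach 76 mm, the dividers 44 mm above the worktop
- unit_edge (a point): middle of the upper front edge of the fixed wooden carcase that the drawer slides into, 128 mm above the worktop; axes as drawer_front. The carcase is 290 mm wide, 172 mm deep, closed on top; things inside may reach at most 116 mm above the worktop. With the drawer shut the edge lies 14 mm behind drawer_front
- drawer (a joint): how far the drawer is open (m): 0 shut, 0.15 fully open; it slides freely along the x axis of drawer_front with about 2 N of friction
- bolt_top (a point): centre of the top of the round knob, 28 mm in diameter, that stands on top of the unit behind the middle of its front edge, 36 mm (with the drawer shut) behind the drawer's front face. The top is 165 mm above the worktop when the knob is out and 151 mm when it is home; press it straight down
- bolt (a joint): how far the bolt knob is pulled up (m): 0.014 out (unbolted), 0 home (bolted); a detent holds it at either end, about 5 N push it over
- bottle_a: small round bottle, 32 mm in diameter and 87 mm high with its cap, standing in one bay of the drawer. Origin: centre of its underside
- bottle_b: second bottle of the same shape and size, standing in another bay of the drawer. Origin: centre of its underside
- jar: round jar with a screw cap, 45 mm in diameter, 106 mm high, standing on the worktop on the other side of the unit from the carton. Origin: centre of its underside
Not all that is in view belongs to the job. Leave any pink or yellow look-alike of the carton alone.

How it is judged:
On the way, in this order (a step that is already met when the one before it is completed fails the run):
1. the carton stands upright in the tray in the open drawer, let go (x of carton in the frame of bin between -0.045 and 0.045 m and y of carton in the frame of bin between -0.025 and 0.025 m and z of carton in the frame of bin below 0.01 m and angle between carton's own z axis and vertical below 0.15 rad and contact force between the fingers and carton below 0.1 N and value of joint drawer above 0.05 m), for 0.2 s.
2. the drawer is shut while the knob is still out (value of joint drawer below 0.005 m and value of joint bolt above 0.01 m), for 0.2 s.
At the end, for the whole second after the job is handed in: The carton stands upright (within 0.15 rad) on the floor of the tray in the drawer, let go and at rest; drawer shut within 5 mm, knob home within 3 mm; both bottles stand in the drawer (within 0.2 rad); the jar stands within 30 mm of where it was (x of carton in the frame of bin between -0.045 and 0.045 m and y of carton in the frame of bin between -0.025 and 0.025 m and z of carton in the frame of bin below 0.01 m and angle between carton's own z axis and vertical below 0.15 rad and contact force between the fingers and carton below 0.1 N and value of joint drawer below 0.005 m and value of joint bolt below 0.003 m and angle between each of bottle_a, bottle_b, jar's own z axis and vertical below 0.2 rad and distance between each of bin, bottle_a, bottle_b and drawer_in below 0.14 m and z of bin in the frame of drawer_in below 0.01 m and distance of jar from where it was at the start of the episode below 0.03 m and linear speed of carton below 0.02 m/s); the robot touches nothing.
It fails at once if the knob is pushed down while the drawer is not shut (value of joint bolt below 0.006 m and value of joint drawer above 0.01 m).
It fails at once if a bottle in the drawer is knocked over (angle between any of bottle_a, bottle_b's own z axis and vertical above 0.6 rad).
It fails at once if the jar is knocked over or shoved away (angle between jar's own z axis and vertical above 0.6 rad or distance of jar from where it was at the start of the episode above 0.05 m).
It also fails if it takes over 61 s, if anything falls off the work surface, if the arm or the gripper's body presses on something with over 40 N, if the wrist force passes 120 N, or if a joint passes its speed limit or range.

## Working session

There is one attempt and no reset: what is moved stays moved. The work goes in short steps, Python scripts to look and compute and a tool call to move; the robot and the scene stay as the last step left them, time stands still between calls to the robot, and variables do not carry over. Pictures are saved under pics/ and viewed, at most 10 in all, crops included, and the job is handed in when it is done.

Besides the shell and the picture viewer there is one more tool, called after "Call:" by a JSON object that holds its "method" and its "body", one argument or row to a line. move_arm: Moves the arm, as the interface text tells. Its arguments: {"type":"object","properties":{"rows":{"type":"array","items":{"type":"array"}},"jaw":{"type":"number"},"squeeze":{"type":"number"}},"required":["rows"]}

```bash
mkdir -p pics; cat > h.py <<'E'
import numpy as np, cv2
from bench import robot
def cam(n):
    m=robot.camera_model(n); f=240/np.tan(np.radians(m["vertical_fov"])/2)
    return f,m["cx"],m["cy"],np.array(m["view"])
def cloud(n,d):
    f,cx,cy,V=cam(n); v,u=np.mgrid[0:480,0:640]
    P=np.stack([(u-cx)/f*d,(v-cy)/f*d,d],-1); T=np.linalg.inv(V)
    W=P@T[:3,:3].T+T[:3,3]; W[d==0]=np.nan; return W
def ray(n,u,v,z):
    f,cx,cy,V=cam(n); T=np.linalg.inv(V)
    r=T[:3,:3]@np.array([(u-cx)/f,(v-cy)/f,1]); o=T[:3,3]
    return o+r*(z-o[2])/r[2]
E
python3 - <<'E'
from h import *
for n in("top","side"):
    p,d=robot.grab_frame(n); cv2.imwrite(f"pics/{n}0.png",p[:,:,::-1]); np.savez(f"{n}0.npz",p=p,d=d)
    print(n,robot.camera_model(n),(d>0).mean())
s=robot.sense(); print(s["eef_pos"],s["tool_rot"],s["time"],s["gripper_width"])
E
```

```text
top {'vertical_fov': 43.15648494470715, 'cx': 326.8997426810833, 'cy': 236.07691300593535, 'view': array([[-0.01343656, -0.99984446,  0.01142457, -0.04704287],
       [-0.99892636,  0.01291587, -0.04448946,  0.56598973],
       [ 0.04433498, -0.01201009, -0.99894453,  1.57738054],
       [ 0.        ,  0.        ,  0.        ,  1.        ]])} 0.9959635416666667
side {'vertical_fov': 43.722138206498066, 'cx': 322.4089578960127, 'cy': 247.97868582441046, 'view': array([[ 0.94138423, -0.33722376, -0.00871067, -0.55038129],
       [-0.28681039, -0.78652452, -0.5469177 ,  0.19511772],
       [ 0.17758249,  0.51735801, -0.83714106,  1.56271456],
       [ 0.        ,  0.        ,  0.        ,  1.        ]])} 0.9961100260416667
[ 0.23702656 -0.4958588   0.24151633] [[-9.02298646e-01 -4.31110875e-01 -7.53294922e-04]
 [-4.31111528e-01  9.02297520e-01  1.42639293e-03]
 [ 6.47626360e-05  1.61178653e-03 -9.99998699e-01]] 0.1 0.08543198844009217
```

View pics/top0.png

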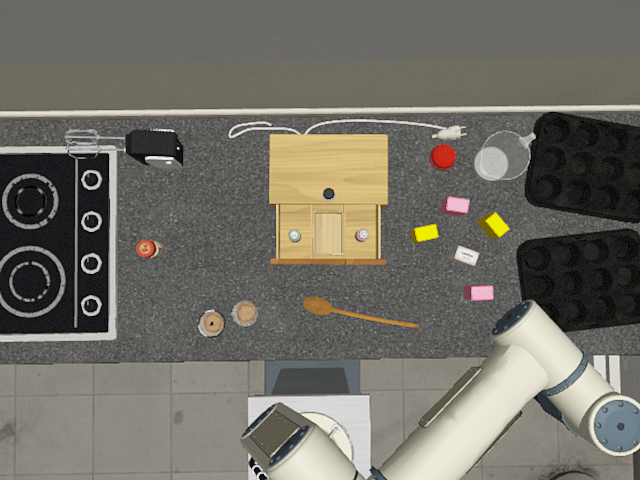

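View pics/side0.png

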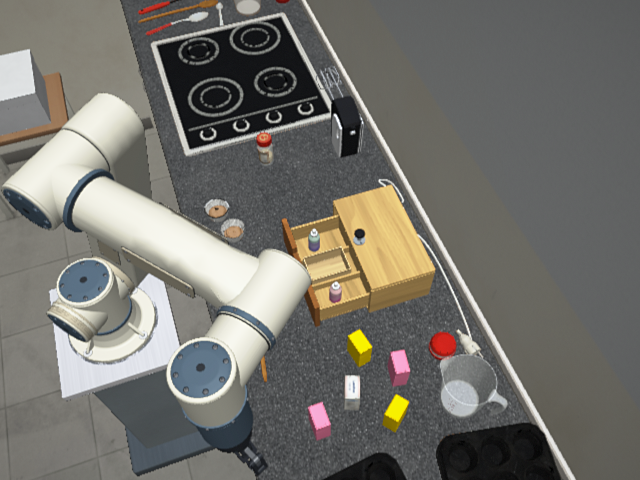

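The top view shows the drawer unit at (328,200), knob at (329,194), tray in the middle bay at (328,233), bottles at (295,236) and (362,235), and the red-capped jar at (148,248). For the carton, the candidates are white (466,256), yellow (426,233) and (495,225), and pink (457,205) and (481,293). Only the white one can be it, because pink and yellow are the look-alikes.

```bash
cat > m.py <<'E'
from h import *
def rect(W,m):
    pts=W[m][:,:2]; pts=pts[~np.isnan(pts).any(1)].astype(np.float32)
    r=cv2.minAreaRect(pts); return np.round(r[0],4),np.round(r[1],4),round(r[2],1),len(pts)
E
python3 - <<'E'
from m import *
z=np.load("top0.npz");p,d=z["p"],z["d"];W=cloud("top",d);Z=W[...,2]
v,u=np.mgrid[0:480,0:640]
box=lambda a,b,c,e:(u>=a)&(u<b)&(v>=c)&(v<e)
print("carton",rect(W,box(445,490,240,275)&(abs(Z-.086)<.008)),np.nanmedian(Z[250:262,460:472]))
for n,b in dict(y1=(408,443,220,246),p1=(460,500,280,305),p2=(440,474,194,217),y2=(478,512,210,240)).items():
    print(n,rect(W,box(*b)&(Z>.05)),np.nanmax(Z[b[2]:b[3],b[0]:b[1]]))
print("carcase",rect(W,box(255,400,120,215)&(abs(Z-.128)<.006)))
print("front",rect(W,box(255,400,250,275)&(abs(Z-.114)<.008)), "notch",rect(W,box(255,400,250,275)&(abs(Z-.09)<.006)))
print("knob",rect(W,box(318,340,183,205)&(Z>.15)),np.nanmax(Z[183:205,318:340]))
print("bin rim",rect(W,box(308,348,205,260)&(abs(Z-.064)<.005)))
print("bin floor",rect(W,box(308,348,205,260)&(abs(Z-.021)<.004)))
for n,b in dict(a=(284,306,225,247),b=(351,373,225,247),jar=(135,162,238,262)).items():
    print(n,rect(W,box(*b)&(Z>.08)),np.nanmax(Z[b[2]:b[3],b[0]:b[1]]))
print("spoon z",np.nanmax(Z[295:330,300:420]))
S=np.load("side0.npz");q=S["p"];Ws=cloud("side",S["d"]);
sm=np.zeros((480,640),bool);sm[365:415,340:365]=1
print("carton side",rect(Ws,sm&(abs(Ws[...,2]-.086)<.006)))
a=cv2.resize(p[190:310,400:520],(400,400),interpolation=2);b=cv2.resize(q[320:440,300:420],(400,400),interpolation=2)
cv2.imwrite("pics/crop1.png",np.hstack([a,b])[:,:,::-1])
E
```

```text
carton (array([ 0.5084, -0.4004]), array([0.0576, 0.0352]), 69.7, 305) 0.0852251113477196
y1 (array([ 0.5663, -0.3009]), array([0.037 , 0.0566]), 10.4, 351) 0.09599178914954254
p1 (array([ 0.4154, -0.4372]), array([0.0362, 0.059 ]), 0.4, 370) 0.09419552705535672
p2 (array([ 0.6357, -0.3807]), array([0.0575, 0.0367]), 79.5, 381) 0.09479622327620851
y2 (array([ 0.5851, -0.4798]), array([0.0569, 0.0384]), 37.8, 402) 0.095013725768746
carcase (array([ 0.7246, -0.0583]), array([0.2897, 0.1733]), 89.2, 7671)
front (array([ 0.4985, -0.054 ]), array([0.2825, 0.0123]), 89.2, 473) notch (array([ 0.4986, -0.0543]), array([0.0823, 0.0125]), 89.2, 188)
knob (array([ 0.6603, -0.0568]), array([0.024 , 0.0276]), 89.2, 106) 0.17170427075622885
bin rim (array([ 0.5711, -0.0556]), array([0.0738, 0.1071]), 89.2, 121)
bin floor (array([ 0.5771, -0.0562]), array([0.1021, 0.1387]), 89.2, 1175)
a (array([0.5661, 0.0313]), array([0.0247, 0.0224]), 62.9, 69) 0.1102503666965482
b (array([ 0.5635, -0.141 ]), array([0.0224, 0.0206]), 25.8, 62) 0.10948439183746794
jar (array([0.5368, 0.3951]), array([0.0431, 0.0431]), 50.5, 293) 0.11663913880823196
spoon z 0.02357962062252117
carton side (array([ 0.5124, -0.4023]), array([0.0575, 0.0347]), 68.1, 353)
```

View pics/crop1.png

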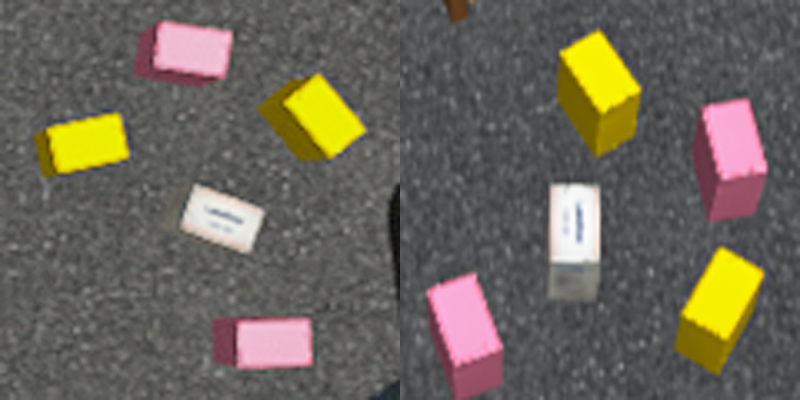

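The crop shows the white carton at top-view (466,256), standing 86 mm high with a 58 x 35 mm top. Its long side lies at about 69° from x, and the pink and yellow look-alikes stand clear of it. I'll grip it across the 38 mm side, high up, so the fingers stay above the tray rim.

```bash
cat > go.py <<'E'
from bench import robot; import numpy as np, sys
# usage: go.py x y z [yaw of tool y deg]: shift in present tool axes (mm), turn about tool z (deg)
s=robot.sense(); R=np.array(s["tool_rot"]); p=np.array(s["eef_pos"]); a=list(map(float,sys.argv[1:]))
yaw=np.degrees(np.arctan2(R[1,1],R[0,1]))
print("t",s["time"],"pos",p.round(4),"yaw_y",yaw.round(2),"w",s["gripper_width"],"tilt",R[:,2].round(3),"q",np.round(s["joint_pos"],2),"F",np.round(s["ft_force"],1))
if len(a)>3: 
    t=-(a[3]-yaw); print("turn",t)
    c,q=np.cos(np.radians(t)),np.sin(np.radians(t)); R2=R@np.array([[c,-q,0],[q,c,0],[0,0,1]]); print("shift after turn",(R2.T@(np.array(a[:3])-p)*1000).round(1))
print("shift now",(R.T@(np.array(a[:3])-p)*1000).round(1))
E
python3 go.py .5104 -.4013 .20 159.5
```

```text
t 0.1 pos [ 0.237  -0.4959  0.2415] yaw_y 115.54 w 0.08543198844009217 tilt [-0.001  0.001 -1.   ] q [-0.84  0.26  0.11 -0.   -1.42 -0.28] F [-0.1  0.1  0.2]
turn -43.96188469559395
shift after turn [-184.3 -223.    41.4]
shift now [-287.4  -32.6   41.4]
```

Call:
{"method": "move_arm", "body": {
  "rows": [
    [[-28.7,-3.3,4.1],0],
    [[-28.7,-3.3,4.1],0],
    [[-28.7,-3.3,4.1],0],
    [[-28.7,-3.3,4.1],0],
    [[-28.7,-3.3,4.1],0],
    [[-28.7,-3.3,4.1],0],
    [[-28.7,-3.3,4.1],0],
    [[-28.7,-3.3,4.1],0],
    [[-28.7,-3.3,4.1],0],
    [[-28.7,-3.3,4.1],0]
  ],
  "jaw": 70
}}

```text
time: 1.1
eef_pos: [0.5112, -0.4015, 0.2005]
tool_rot: [[-0.902, -0.431, -0.001], [-0.431, 0.902, 0.001], [0.001, 0.001, -1.0]]
ft_force: [-0.3, -0.8, -0.2]
gripper_width: 0.0699
grip_force: 0.0
```

Call:
{"method": "move_arm", "body": {
  "rows": [
    [[0,0,0],-7.3],
    [[0,0,0],-7.3],
    [[0,0,0],-7.3],
    [[0,0,0],-7.3],
    [[0,0,0],-7.3],
    [[0,0,0],-7.5],
    [[0,0,0],0],
    [[0,0,0],0]
  ]
}}

```text
time: 1.9
eef_pos: [0.5102, -0.4022, 0.2009]
tool_rot: [[-0.353, -0.936, -0.001], [-0.936, 0.353, 0.0], [-0.0, 0.001, -1.0]]
ft_force: [-0.3, -0.7, 0.4]
gripper_width: 0.0699
grip_force: 0.0
```

```bash
python3 go.py .5104 -.4013 .060 159.5
```

```text
t 1.9 pos [ 0.5102 -0.4022  0.2009] yaw_y 159.34 w 0.0698874086079408 tilt [-0.001  0.    -1.   ] q [-0.43  0.47  0.32 -0.   -1.42  0.07] F [-0.3 -0.7  0.4]
turn -0.15641103546406043
shift after turn [ -0.8   0.  140.9]
shift now [ -0.8   0.  140.9]
```

Call:
{"method": "move_arm", "body": {
  "rows": [
    [[-0.8,0,25],0],
    [[0,0,25],0],
    [[0,0,25],0],
    [[0,0,25],0],
    [[0,0,20],0],
    [[0,0,13],0],
    [[0,0,8],0],
    [[0,0,0],0]
  ]
}}

```text
time: 2.7
eef_pos: [0.5103, -0.4013, 0.0595]
tool_rot: [[-0.35, -0.937, -0.001], [-0.937, 0.35, 0.001], [-0.0, 0.002, -1.0]]
ft_force: [-0.5, -0.4, -0.1]
gripper_width: 0.0701
grip_force: 0.0
```

Call:
{"method": "move_arm", "body": {
  "rows": [
    [[0,0,0],0],
    [[0,0,0],0],
    [[0,0,0],0],
    [[0,0,0],0],
    [[0,0,0],0],
    [[0,0,0],0],
    [[0,0,0],0]
  ],
  "jaw": 0,
  "squeeze": 30
}}

```text
time: 3.4
eef_pos: [0.5112, -0.4019, 0.0616]
tool_rot: [[-0.349, -0.937, 0.002], [-0.937, 0.349, -0.001], [0.001, -0.002, -1.0]]
ft_force: [-1.9, 1.1, 5.2]
gripper_width: 0.0377
grip_force: 31.2
```

Call:
{"method": "move_arm", "body": {
  "rows": [
    [[0,0,-5],0],
    [[0,0,-15],0],
    [[0,0,-25],0],
    [[0,0,-25],0],
    [[0,0,-25],0],
    [[0,0,-25],0],
    [[0,0,-20],0],
    [[0,0,-10],0],
    [[0,0,0],0]
  ]
}}

```text
time: 4.3
eef_pos: [0.511, -0.4016, 0.2111]
tool_rot: [[-0.35, -0.937, 0.002], [-0.937, 0.35, -0.001], [-0.0, -0.002, -1.0]]
ft_force: [0.3, -0.7, -1.7]
gripper_width: 0.0379
grip_force: 30.8
```

```bash
python3 go.py .571 -.056 .21 89.2; python3 - <<'E'
from m import *
p,d=robot.grab_frame("side"); cv2.imwrite("pics/s2.png",p[:,:,::-1])
E
```

```text
t 4.3 pos [ 0.511  -0.4016  0.2111] yaw_y 159.54 w 0.037893056572670385 tilt [ 0.002 -0.001 -1.   ] q [-0.43  0.46  0.34 -0.   -1.44  0.07] F [ 0.3 -0.7 -1.7]
turn 70.34204345007505
shift after turn [-55.1 346.4   1. ]
shift now [-344.8   64.6    1. ]
```

View pics/s2.png

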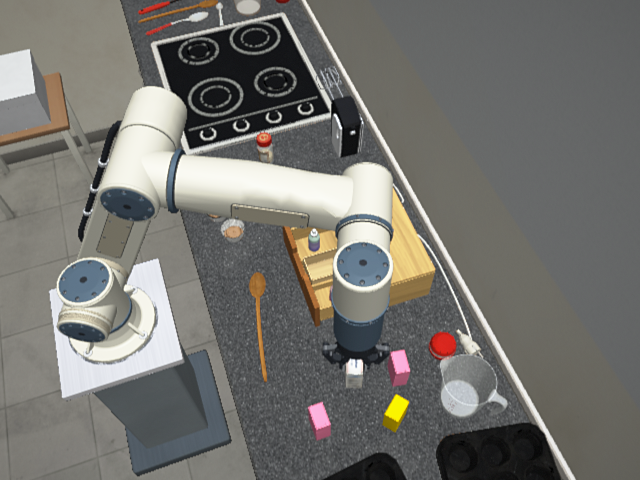

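The carton hangs upright in the fingers at (354,373). I'll turn it, then carry it over to the tray.

Call:
{"method": "move_arm", "body": {
  "rows": [
    [[0,0,0],7],
    [[0,0,0],7],
    [[0,0,0],7],
    [[0,0,0],7],
    [[0,0,0],7],
    [[0,0,0],7],
    [[0,0,0],7],
    [[0,0,0],7],
    [[0,0,0],7],
    [[0,0,0],7.3]
  ]
}}

```text
time: 5.35
eef_pos: [0.51, -0.4008, 0.2078]
tool_rot: [[-1.0, 0.018, -0.003], [0.018, 1.0, 0.002], [0.003, 0.002, -1.0]]
ft_force: [-1.0, -0.5, -3.2]
gripper_width: 0.0382
grip_force: 30.5
```

Call:
{"method": "move_arm", "body": {
  "rows": [
    [[-5.5,34.6,0],0],
    [[-5.5,34.6,0],0],
    [[-5.5,34.6,0],0],
    [[-5.5,34.6,0],0],
    [[-5.5,34.6,0],0],
    [[-5.5,34.6,0],0],
    [[-5.5,34.6,0],0],
    [[-5.5,34.6,0],0],
    [[-5.5,34.6,0],0],
    [[-5.5,34.6,0],0]
  ]
}}

```text
time: 6.35
eef_pos: [0.5693, -0.0547, 0.2083]
tool_rot: [[-1.0, 0.013, -0.003], [0.013, 1.0, 0.0], [0.003, 0.0, -1.0]]
ft_force: [0.6, -0.0, -2.1]
gripper_width: 0.0377
grip_force: 31.1
```

Call:
{"method": "move_arm", "body": {
  "rows": [
    [[0,0,0],0],
    [[0,0,0],0]
  ]
}}

```text
time: 6.55
eef_pos: [0.5694, -0.0554, 0.2085]
tool_rot: [[-1.0, 0.012, -0.003], [0.012, 1.0, -0.0], [0.003, -0.0, -1.0]]
ft_force: [-0.7, -0.1, -3.5]
gripper_width: 0.0376
grip_force: 31.4
```

```bash
python3 go.py .571 -.056 .085 89.2; python3 - <<'E'
from m import *
p,d=robot.grab_frame("side"); W=cloud("side",d)
cv2.imwrite("pics/s3.png",cv2.resize(p[170:350,250:450],(800,720))[:600,:,::-1])
E
```

```text
t 6.55 pos [ 0.5694 -0.0554  0.2085] yaw_y 89.34 w 0.0376297237725763 tilt [-0.003 -0.    -1.   ] q [ 0.18  0.31  0.1  -0.   -1.36 -1.76] F [-0.7 -0.1 -3.5]
turn 0.13557883784049807
shift after turn [ -2.   -0.6 123.5]
shift now [ -2.   -0.6 123.5]
```

View pics/s3.png

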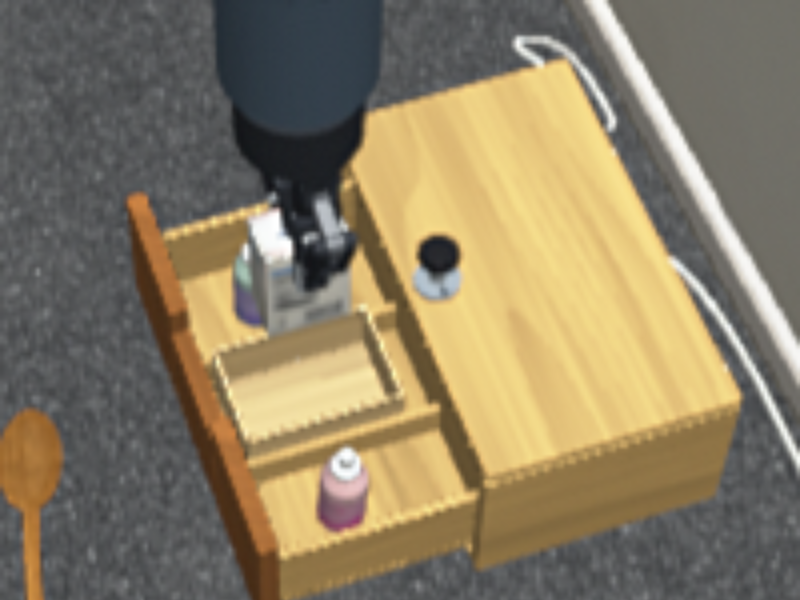

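The carton is upright above the middle-bay tray and both bottles are clear. Lowering it.

Call:
{"method": "move_arm", "body": {
  "rows": [
    [[-2,-0.6,20],0],
    [[0,0,25],0],
    [[0,0,25],0],
    [[0,0,20],0],
    [[0,0,15],0],
    [[0,0,10],0],
    [[0,0,4],0],
    [[0,0,2],0],
    [[0,0,0],0]
  ]
}}

```text
time: 7.5
eef_pos: [0.5725, -0.0571, 0.0897]
tool_rot: [[-1.0, 0.013, 0.001], [0.013, 1.0, -0.0], [-0.001, -0.0, -1.0]]
ft_force: [-0.6, 0.1, -2.6]
gripper_width: 0.0378
grip_force: 31.4
```

```bash
python3 go.py .571 -.056 .082 89.2
```

```text
t 7.5 pos [ 0.5725 -0.0571  0.0897] yaw_y 89.23 w 0.03778941084373872 tilt [ 0.001 -0.    -1.   ] q [ 0.17  0.39 -0.09  0.   -1.08 -1.76] F [-0.6  0.1 -2.6]
turn 0.02964333888569115
shift after turn [1.5 1.1 7.7]
shift now [1.5 1.1 7.7]
```

Call:
{"method": "move_arm", "body": {
  "rows": [
    [[1.5,1,3],0],
    [[0,0,2],0],
    [[0,0,1],0],
    [[0,0,1],0],
    [[0,0,0],0]
  ]
}}

```text
time: 8.0
eef_pos: [0.571, -0.0558, 0.0827]
tool_rot: [[-1.0, 0.013, 0.001], [0.013, 1.0, -0.0], [-0.001, -0.0, -1.0]]
ft_force: [-1.0, 1.0, -1.3]
gripper_width: 0.0379
grip_force: 31.5
```

Call:
{"method": "move_arm", "body": {
  "rows": [
    [[0,0,0.5],0],
    [[0,0,0.5],0],
    [[0,0,0],0]
  ]
}}

```text
time: 8.3
eef_pos: [0.5717, -0.0558, 0.0826]
tool_rot: [[-1.0, 0.013, 0.003], [0.013, 1.0, -0.0], [-0.003, -0.0, -1.0]]
ft_force: [-1.1, 1.4, 5.0]
gripper_width: 0.0381
grip_force: 32.4
```

It has touched the tray floor at the expected height, so I'll release and lift.

Call:
{"method": "move_arm", "body": {
  "rows": [
    [[0,0,0],0],
    [[0,0,0],0],
    [[0,0,0],0],
    [[0,0,0],0],
    [[0,0,0],0]
  ],
  "jaw": 56
}}

```text
time: 8.8
eef_pos: [0.5707, -0.0559, 0.0812]
tool_rot: [[-1.0, 0.013, -0.0], [0.013, 1.0, -0.0], [0.0, -0.0, -1.0]]
ft_force: [0.1, 0.4, -0.3]
gripper_width: 0.0561
grip_force: 0.0
```

Call:
{"method": "move_arm", "body": {
  "rows": [
    [[0,0,-5],0],
    [[0,0,-15],0],
    [[0,0,-25],0],
    [[0,0,-25],0],
    [[0,0,-25],0],
    [[0,0,-25],0],
    [[0,0,-20],0],
    [[0,0,0],0]
  ]
}}

```text
time: 9.6
eef_pos: [0.5723, -0.0561, 0.2252]
tool_rot: [[-1.0, 0.013, 0.007], [0.013, 1.0, -0.0], [-0.007, -0.0, -1.0]]
ft_force: [0.4, -0.3, 0.9]
gripper_width: 0.0559
grip_force: 0.0
```

```bash
python3 go.py .42 -.053 .22; python3 - <<'E'
from m import *
p,d=robot.grab_frame("side")
cv2.imwrite("pics/s4.png",cv2.resize(p[170:320,250:450],(800,600))[:,:,::-1])
E
```

```text
t 9.6 pos [ 0.5723 -0.0561  0.2252] yaw_y 89.25 w 0.05593961965991247 tilt [ 0.007 -0.    -1.   ] q [ 0.17  0.31  0.13  0.   -1.39 -1.76] F [ 0.4 -0.3  0.9]
shift now [152.3   1.1   4.2]
```

View pics/s4.png

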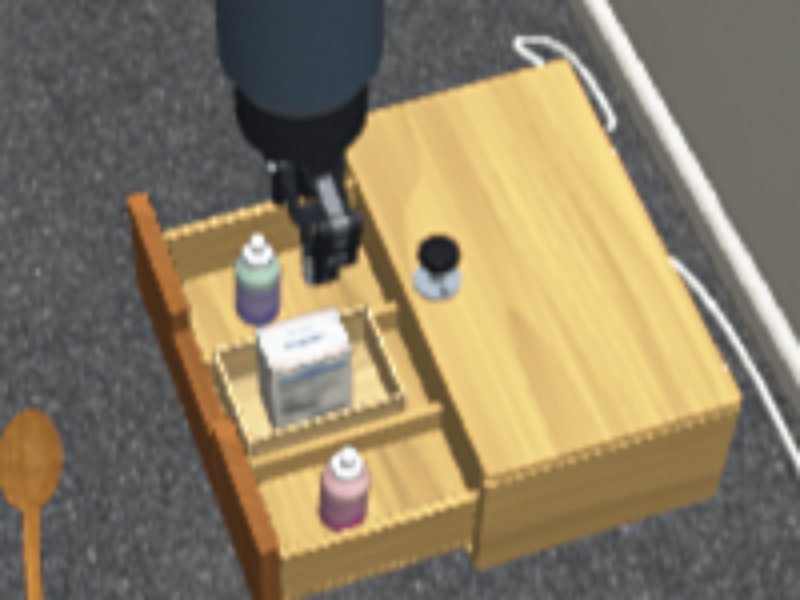

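The carton stands upright in the tray at crop (305,370), and both bottles are standing at (258,285) and (345,490). Next I'll shut the drawer, pushing the panel beside the notch so the gripper body clears the knob.

Call:
{"method": "move_arm", "body": {
  "rows": [
    [[15,0,0],0],
    [[20,-5,0],0],
    [[20,-10,0],0],
    [[20,-10,0],0],
    [[20,-10,0],0],
    [[20,-10,0],0],
    [[20,-10,0],0],
    [[20,-10,0],0],
    [[5,-5,0],0],
    [[0,0,0],0]
  ],
  "jaw": 0
}}

```text
time: 10.65
eef_pos: [0.4093, -0.1241, 0.2211]
tool_rot: [[-1.0, 0.014, -0.0], [0.014, 1.0, 0.0], [0.0, 0.0, -1.0]]
ft_force: [-0.6, -0.7, 1.1]
gripper_width: -0.0004
grip_force: 0.0
```

```bash
python3 go.py .42 -.124 .085 89.2
```

```text
t 10.65 pos [ 0.4093 -0.1241  0.2211] yaw_y 89.19 w -0.00038251376217370735 tilt [-0.  0. -1.] q [ 0.07  0.02 -0.22 -0.   -1.33 -1.66] F [-0.6 -0.7  1.1]
turn -0.005522799907623721
shift after turn [-10.8   0.2 136.1]
shift now [-10.8   0.2 136.1]
```

Call:
{"method": "move_arm", "body": {
  "rows": [
    [[0,0,20],0],
    [[0,0,25],0],
    [[0,0,25],0],
    [[0,0,25],0],
    [[0,0,25],0],
    [[0,0,16],0],
    [[-10,0,0],0],
    [[-15,0,0],0],
    [[-15,0,0],0],
    [[-10,0,0],0]
  ]
}}

```text
time: 11.65
eef_pos: [0.4624, -0.1243, 0.086]
tool_rot: [[-1.0, 0.013, 0.002], [0.013, 1.0, -0.0], [-0.002, -0.0, -1.0]]
ft_force: [0.4, -0.3, 0.1]
gripper_width: -0.0002
grip_force: 0.0
```

Call:
{"method": "move_arm", "body": {
  "rows": [
    [[-4,0,0],0],
    [[-4,0,0],0],
    [[-4,0,0],0],
    [[-4,0,0],0],
    [[-4,0,0],0],
    [[-4,0,0],0],
    [[-4,0,0],0],
    [[-4,0,0],0]
  ]
}}

```text
time: 12.45
eef_pos: [0.4917, -0.1249, 0.0852]
tool_rot: [[-1.0, 0.013, -0.001], [0.013, 1.0, -0.0], [0.001, -0.0, -1.0]]
ft_force: [-2.1, 0.1, 1.1]
gripper_width: 0.0001
grip_force: 0.0
```

Force of about -2 N shows the drawer is moving. I'll push on to x ≈ 0.605.

Call:
{"method": "move_arm", "body": {
  "rows": [
    [[-5,0,0],0],
    [[-6,0,0],0],
    [[-7,0,0],0],
    [[-8,0,0],0],
    [[-8,0,0],0],
    [[-8,0,0],0],
    [[-8,0,0],0],
    [[-8,0,0],0],
    [[-8,0,0],0],
    [[-8,0,0],0]
  ]
}}

```text
time: 13.45
eef_pos: [0.5664, -0.1258, 0.0852]
tool_rot: [[-1.0, 0.013, -0.0], [0.013, 1.0, -0.0], [0.0, -0.0, -1.0]]
ft_force: [-1.8, -2.2, 0.3]
gripper_width: 0.0001
grip_force: 0.0
```

```bash
python3 go.py .605 -.126 .085 89.2; python3 - <<'E'
from m import *
p,d=robot.grab_frame("side")
cv2.imwrite("pics/s5.png",cv2.resize(p[170:320,250:450],(800,600))[:,:,::-1])
E
```

```text
t 13.45 pos [ 0.5664 -0.1258  0.0852] yaw_y 89.24 w 5.9612834955966574e-05 tilt [-0. -0. -1.] q [ 0.05  0.41 -0.09  0.   -1.08 -1.63] F [-1.8 -2.2  0.3]
turn 0.04358274887822233
shift after turn [-38.6   0.4   0.2]
shift now [-38.6   0.3   0.2]
```

View pics/s5.png

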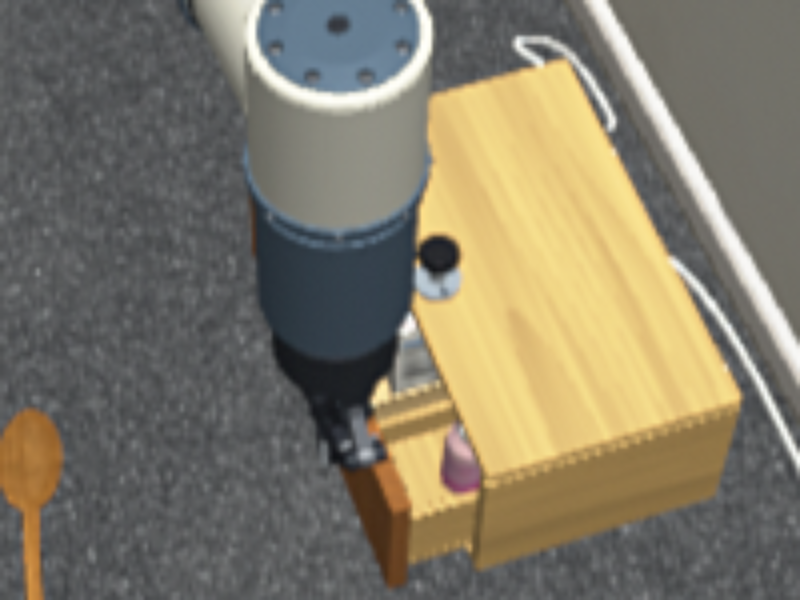

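The drawer is about half shut with the carton and bottle standing and the knob clear. I'll keep closing slowly.

Call:
{"method": "move_arm", "body": {
  "rows": [
    [[-6,0,0],0],
    [[-6,0,0],0],
    [[-6,0,0],0],
    [[-5,0,0],0],
    [[-5,0,0],0],
    [[-4,0,0],0],
    [[-3,0,0],0],
    [[-3,0,0],0],
    [[-2,0,0],0],
    [[0,0,0],0]
  ]
}}

```text
time: 14.5
eef_pos: [0.6062, -0.1264, 0.0853]
tool_rot: [[-1.0, 0.013, 0.001], [0.013, 1.0, -0.0], [-0.001, -0.0, -1.0]]
ft_force: [-0.5, 0.3, -0.4]
gripper_width: 0.0
grip_force: 0.0
```

Call:
{"method": "move_arm", "body": {
  "rows": [
    [[-1.5,0,0],0],
    [[-1.5,0,0],0],
    [[-1.5,0,0],0],
    [[-1.5,0,0],0],
    [[0,0,0],0]
  ]
}}

```text
time: 15.0
eef_pos: [0.6122, -0.1265, 0.0854]
tool_rot: [[-1.0, 0.013, 0.001], [0.013, 1.0, -0.0], [-0.001, -0.0, -1.0]]
ft_force: [-1.1, 0.0, 0.3]
gripper_width: 0.0002
grip_force: 0.0
```

Call:
{"method": "move_arm", "body": {
  "rows": [
    [[-1.5,0,0],0],
    [[-1.5,0,0],0],
    [[0,0,0],0]
  ]
}}

```text
time: 15.3
eef_pos: [0.613, -0.1267, 0.0849]
tool_rot: [[-1.0, 0.014, -0.004], [0.014, 1.0, -0.0], [0.004, -0.0, -1.0]]
ft_force: [-6.9, -1.4, 1.4]
gripper_width: -0.0002
grip_force: 0.0
```

```bash
python3 go.py .61 -.126 .085; python3 - <<'E'
from m import *
p,d=robot.grab_frame("side"); W=cloud("side",d);Z=W[...,2]
S=np.load("side0.npz");W0=cloud("side",S["d"])
v,u=np.mgrid[0:480,0:640]; b=(u>270)&(u<450)&(v>180)&(v<330)
R=p[...,0].astype(int);B=p[...,2].astype(int)
for w,q in((W0,S["p"]),(W,p)):
    m=b&(q[...,0]-q[...,2].astype(int)>70)&(q[...,0]<190)&(abs(w[...,2]-.1)<.02)&(w[...,0]<.66)
    P=w[m]; print(len(P),P[:,0].min() if len(P) else 0, np.median(P,0) if len(P) else 0)
cv2.imwrite("pics/s6.png",cv2.resize(p[170:320,250:450],(800,600))[:,:,::-1])
E
```

```text
t 15.3 pos [ 0.613  -0.1267  0.0849] yaw_y 89.22 w -0.00020966762915655183 tilt [-0.004 -0.    -1.   ] q [ 0.05  0.49  0.05 -0.   -1.13 -1.63] F [-6.9 -1.4  1.4]
shift now [ 3.   0.7 -0.1]
351 0.4942567340936944 [ 0.50408646 -0.02955703  0.11440606]
143 0.5785762591537145 [ 0.63637198 -0.19237413  0.113546  ]
```

View pics/s6.png

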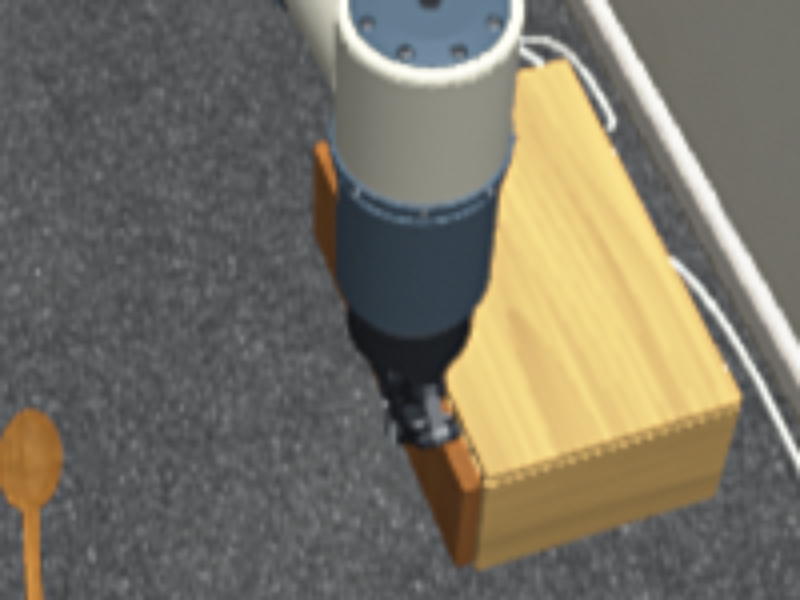

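The panel is flush with the carcase, with 7 N of force at the expected x. I'll push it slightly firmer, hold, then back off and rise.

Call:
{"method": "move_arm", "body": {
  "rows": [
    [[-1.5,0,0],0],
    [[-1,0,0],0],
    [[0,0,0],0],
    [[0,0,0],0]
  ]
}}

```text
time: 15.75
eef_pos: [0.613, -0.1269, 0.0845]
tool_rot: [[-1.0, 0.014, -0.009], [0.014, 1.0, -0.0], [0.009, -0.0, -1.0]]
ft_force: [-13.3, 0.3, 5.1]
gripper_width: 0.0003
grip_force: 0.0
```

Call:
{"method": "move_arm", "body": {
  "rows": [
    [[5,0,0],0],
    [[15,0,0],0],
    [[20,0,0],0],
    [[10,0,-15],0],
    [[0,0,-25],0],
    [[0,0,-25],0],
    [[0,0,-25],0],
    [[0,0,-25],0],
    [[0,0,-15],0],
    [[0,0,0],0]
  ]
}}

```text
time: 16.75
eef_pos: [0.5692, -0.126, 0.2184]
tool_rot: [[-1.0, 0.013, 0.007], [0.013, 1.0, -0.001], [-0.007, -0.0, -1.0]]
ft_force: [0.2, 0.8, -0.1]
gripper_width: 0.0002
grip_force: 0.0
```

```bash
python3 go.py .660 -.057 .21 89.2; python3 - <<'E'
from m import *
p,d=robot.grab_frame("side");W=cloud("side",d);S=np.load("side0.npz");W0=cloud("side",S["d"])
for w,q in((W0,S["p"]),(W,p)):
    m=np.zeros((480,640),bool);m[222:250,345:375]=1
    k=m&(w[...,2]>.15)&(w[...,2]<.18)&(q.max(-1)<60); print("knob",k.sum(),np.nanmedian(w[k],0))
    m=np.zeros((480,640),bool);m[190:330,270:450]=1
    qi=q.astype(int);k=m&(qi[...,0]-qi[...,2]>60)&(qi[...,0]<185)&(abs(w[...,2]-.114)<.004); print("panel top x",k.sum(),np.nanpercentile(w[k][:,0],[10,50,90]))
E
```

```text
t 16.75 pos [ 0.5692 -0.126   0.2184] yaw_y 89.26 w 0.00017628994965803186 tilt [ 0.007 -0.001 -1.   ] q [ 0.05  0.32  0.14  0.   -1.38 -1.63] F [ 0.2  0.8 -0.1]
turn 0.0635868074151773
shift after turn [-89.7  70.2   9. ]
shift now [-89.8  70.1   9. ]
knob 66 [ 0.66220953 -0.0621894   0.1668675 ]
panel top x 316 [0.49734791 0.5057     0.75856571]
knob 63 [ 0.66178039 -0.06283738  0.16733134]
panel top x 188 [0.62841763 0.63735618 0.77209748]
```

The panel moved about 132 mm, so it is shut, and the knob is still out. Now moving above the knob to press it.

Call:
{"method": "move_arm", "body": {
  "rows": [
    [[-15,11.5,0],0],
    [[-15,11.5,0],0],
    [[-15,11.5,0],0],
    [[-15,11.5,0],0],
    [[-15,11.5,0],0],
    [[-15,11.5,0],0],
    [[0,0,10],0],
    [[0,0,10],0],
    [[0,0,8],0],
    [[0,0,0],0]
  ]
}}

```text
time: 17.8
eef_pos: [0.6568, -0.0584, 0.1852]
tool_rot: [[-1.0, 0.014, -0.004], [0.014, 1.0, 0.0], [0.004, 0.0, -1.0]]
ft_force: [0.5, -0.5, -0.9]
gripper_width: -0.0003
grip_force: 0.0
```

```bash
python3 go.py .660 -.058 .162 89.2
```

```text
t 17.8 pos [ 0.6568 -0.0584  0.1852] yaw_y 89.21 w -0.00030607054489456797 tilt [-0.004  0.    -1.   ] q [ 0.15  0.5   0.32 -0.   -1.4  -1.73] F [ 0.5 -0.5 -0.9]
turn 0.010101149162395018
shift after turn [-3.3  0.4 23.2]
shift now [-3.3  0.4 23.2]
```

Call:
{"method": "move_arm", "body": {
  "rows": [
    [[-3,0,4],0],
    [[0,0,3],0],
    [[0,0,3],0],
    [[0,0,3],0],
    [[0,0,3],0],
    [[0,0,3],0],
    [[0,0,2],0],
    [[0,0,1.5],0],
    [[0,0,0],0]
  ]
}}

```text
time: 18.7
eef_pos: [0.661, -0.058, 0.1642]
tool_rot: [[-1.0, 0.013, -0.001], [0.013, 1.0, 0.0], [0.001, 0.0, -1.0]]
ft_force: [0.6, -0.8, 0.0]
gripper_width: 0.0
grip_force: 0.0
```

Call:
{"method": "move_arm", "body": {
  "rows": [
    [[0,0,1.5],0],
    [[0,0,1.5],0],
    [[0,0,0],0]
  ]
}}

```text
time: 19.0
eef_pos: [0.6612, -0.0581, 0.1622]
tool_rot: [[-1.0, 0.013, 0.0], [0.013, 1.0, -0.0], [-0.0, -0.0, -1.0]]
ft_force: [-0.3, 1.3, 3.5]
gripper_width: 0.0004
grip_force: 1.7
```

Call:
{"method": "move_arm", "body": {
  "rows": [
    [[0,0,1.5],0],
    [[0,0,1.5],0],
    [[0,0,0],0]
  ]
}}

```text
time: 19.3
eef_pos: [0.6613, -0.0581, 0.162]
tool_rot: [[-1.0, 0.013, 0.003], [0.013, 1.0, -0.001], [-0.003, -0.001, -1.0]]
ft_force: [-6.4, 2.6, 15.6]
gripper_width: -0.0002
grip_force: 7.3
```

Call:
{"method": "move_arm", "body": {
  "rows": [
    [[0,0,-5],0],
    [[0,0,-15],0],
    [[0,0,-25],0],
    [[20,0,-10],0],
    [[25,0,0],0],
    [[25,0,0],0],
    [[25,0,0],0],
    [[25,0,0],0],
    [[25,0,0],0],
    [[0,0,0],0]
  ]
}}

```text
time: 20.3
eef_pos: [0.514, -0.0562, 0.2142]
tool_rot: [[-1.0, 0.013, 0.0], [0.013, 1.0, 0.001], [-0.0, 0.001, -1.0]]
ft_force: [0.5, 0.6, -0.3]
gripper_width: 0.0003
grip_force: 0.0
```

```bash
python3 - <<'E'
from m import *
p,d=robot.grab_frame("side");W=cloud("side",d)
m=np.zeros((480,640),bool);m[222:255,345:375]=1
k=m&(W[...,2]>.135)&(W[...,2]<.18)&(p.max(-1)<60); print("knob",k.sum(),np.nanmedian(W[k],0))
cv2.imwrite("pics/s7.png",p[:,:,::-1])
E
```

```text
knob 62 [ 0.66244381 -0.0623111   0.15293242]
```

View pics/s7.png

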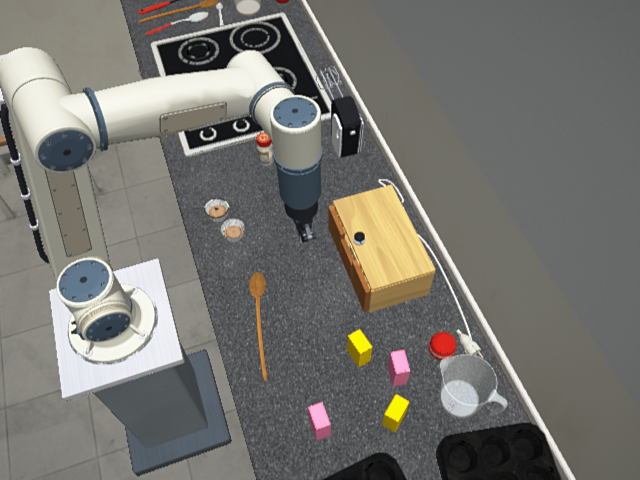

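The drawer is shut, and the knob at (360,238) has dropped 14.4 mm, so it is home. The jar is still standing at (264,150) and the arm is clear, so I'll hand in.

```bash
python3 -c "
from bench import robot; print(robot.sign_off())"
```

```text
the job is handed in; nothing more can be done
None
```

I stood the carton in the tray, shut the drawer, pressed the knob home and handed the job in at about 20 s; the sign-off gave no verdict, and I couldn't see the carton and bottles once the drawer was shut.

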